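# Right the fallen bottle and clamp it on the shaker

### The job

The square bottle has fallen over on the bench. Stand it upright on the shaker's platform, in the gap between the fixed end stop and the sliding stop, let go of it without dropping it, then slide the stop up until the bottle is held snugly between the two and turn the clamp knob clockwise until it is tight, so that the stop is locked. Leave the beaker, the jar and the round bottle where they stand.

Things in the scene. Friction and masses are not known exactly. Their poses are not given: they have to be found in the camera images.
- bottle: Plain white closed square plastic bottle, about 0.25 kg, lying on its side. Body 46 x 46 mm, 100 mm tall, edges rounded 3 mm; then a round neck (34 mm across) and ribbed cap (39 mm across, 124 to 148 mm from the underside). Origin: centre of its underside. z axis: from underside to cap (level at the start); x, y square to its flat faces. Centre of mass about 60 mm from the underside.
- shaker: White low bench shaker, fixed, 200 x 360 mm (x, y), with a flat platform (190 x 350 mm), top 75 mm above the bench. Origin: centre of its underside; z up. The fixed end stop, a plate 90 mm wide in x and 50 mm tall on the platform, has its inner face at y = +165 mm, facing -y. The sliding stop moves along y on the line x = 0; the gap for the bottle lies between the two, centred on x = 0.
- clamp_stop (a joint): Travel of the sliding stop towards the fixed end stop (shaker's +y), m, 0 to 0.108. Its pad face is at shaker y = 0.017 + this value. It starts at 0 to 0.02 (gap of 148 to 128 mm) and reads 0.102 with the bottle snug and square between the stops. About 3 N moves it; it stays where it is left. Slide it before tightening the knob.
- stop_pad (a point): Centre of the sliding stop's pad face, 25 mm above the platform; axes as the shaker's. The pad is an upright plate 90 mm wide in x, 12 mm thick, reaching 48 mm above the platform. Behind it (-y) a bar 36 mm wide and 26 mm high above the platform carries the clamp knob, its axis 110 mm behind the pad face.
- clamp_knob (a joint): Angle of the clamp knob, rad, 0 (loose) to 1.4 (end of travel, fully tight), growing clockwise seen from above. Starts at 0 to 0.3, loose. Past 1.1 it counts as tight and the stop as locked: tighten it only once the stop is against the bottle. Turning takes about 0.12 N m, the same all the way. It stays where it is left.
- knob_grip (a point): Point on the clamp knob's vertical axis at the height to grip it, 131 mm above the bench; z up. The knob is a black upright bar 50 mm long (this point's x), 14 mm thick (its y), from 113 to 143 mm above the bench. It rides on the sliding stop and can be gripped across its thickness both to slide the stop and to turn.
- beaker: White open beaker, 66 mm across and 75 mm tall, standing; a bystander. Origin: centre of its underside.
- round_bottle: Amber round bottle with a screw cap, 70 mm across and 140 mm tall, standing; a bystander. Origin: centre of its underside.
- jar: White round jar with a lid, 60 mm across and 70 mm tall, standing; a bystander. Origin: centre of its underside.
Things that resemble listed ones, but are neither listed nor needed, are in the scene too. What is shaped like the bottle but blue, green or turquoise is not meant.

How it is judged:
On the way, in this order (a step that is already met when the one before it is completed fails the run):
1. the bottle stands upright, let go, on the platform between the two stops (angle between bottle's own z axis and vertical below 0.1 rad and z of bottle in the frame of shaker between 0.07 and 0.08 m and x of bottle in the frame of shaker between -0.04 and 0.04 m and y of bottle in the frame of shaker below 0.149 m and y of bottle in the frame of stop_pad above 0.02 m and contact force between bottle and the fingers below 0.1 N), for 0.2 s.
2. the sliding stop holds the bottle snugly against the end stop (value of joint clamp_stop above 0.098 m and angle between bottle's own z axis and vertical below 0.1 rad and y of bottle in the frame of shaker between 0.134 and 0.149 m), for 0.1 s.
3. the clamp knob is turned clockwise until tight (value of joint clamp_knob above 1.1 rad), for 0.1 s.
At the end, for the whole second after the job is handed in: The bottle stands upright (within 0.06 rad) and at rest on the shaker's platform, its axis within 40 mm of the stops' middle line and its faces against the fixed end stop and the sliding stop (sliding stop at 0.098 m or more), and the clamp knob is turned to more than 1.1 rad (value of joint clamp_knob above 1.1 rad and value of joint clamp_stop above 0.098 m and angle between bottle's own z axis and vertical below 0.06 rad and z of bottle in the frame of shaker between 0.07 and 0.08 m and x of bottle in the frame of shaker between -0.04 and 0.04 m and y of bottle in the frame of shaker between 0.134 and 0.149 m and linear speed of bottle below 0.02 m/s); the robot touches nothing.
It fails at once if the bottle was dropped or knocked over (moving faster than 0.5 m/s while not in the fingers) (contact force between bottle and the fingers below 0.05 N and linear speed of bottle above 0.5 m/s).
It fails at once if a bystander was moved by more than 40 mm (distance of any of beaker, round_bottle, jar from where it was at the start of the episode above 0.04 m).
It fails at once if a bystander was tipped (angle between any of beaker, round_bottle, jar's own z axis and vertical above 0.5 rad).
It also fails if it takes over 59 s, if anything falls off the work surface, if the arm or the gripper's body presses on something with over 40 N, if the wrist force passes 120 N, or if a joint passes its speed limit or range.

### The arm

A 7-joint arm with a two-finger parallel gripper is mounted at the origin on the work surface. World frame = base frame: x ahead of the robot, y to its left, z up, the work surface at z = 0. Lengths are in m, angles in rad, forces in N, time in s.
With the tool pointing down it reaches from about 0.425 to 0.825 m from the base axis. Payload 3.6 kg.
Tool frame: the origin (TCP) lies on the centre line of the jaws, within the pads' length; the fingertips stand ctrl.nose_length ahead of it and the grasp point (between the pads) is the TCP (ctrl.nose_length is the distance from the TCP to the fingertips, in m); y points along the fingers, x is the direction in which the jaws open and shut, and the axes are right-handed (so a half turn about y gives the same grasp; the last joint's range is limited). The gripper opens to 85 mm and grips with 20 to 120 N. Pads are 22 mm wide; open, the fingers measure 114 mm over their backs; the gripper's body (76 mm by 85 mm) begins 54 mm behind the grasp point. The pads swing forward as they close: fully open they stand 13 mm farther back than shut.
Start: joints at [-1.238, 0.615, -0.013, 1.423, 0.008, 1.103, -0.04], TCP at [0.228, 0.609, 0.25] pointing down, gripper open.
Joint ranges: [-3.12, 3.12], [-0.3, 2.06], [-1.34, 1.32], [0.26, 2.42], [-1.36, 4.5], [0.01, 1.98], [-2.84, 2.84]. Speed limits (rad/s): [2.79, 2.79, 3.14, 3.14, 3.14, 3.14, 3.14].

### API

Orientations are given as a unit quaternion [x, y, z, w].
In Python, from bench import ctrl gives the robot as it stands.
- The arm moves only by the tool carry_out, never from a script. Its argument "plan" is a list of rows, each an object of numbers: "dx", "dy", "dz": the shift along the tool's x, y, z in m; "wx", "wy", "wz": the turn, a rotation vector about the tool's x, y, z in rad. A call has 1 to 20 rows; each row is the pose to reach, as a shift and turn from the pose commanded when the call began, along the tool's axes at that moment; what a row does not reach only later rows make up. A row lasts 1/8 s, in which the tool goes at most 62.5 mm and 10.7 degrees, less where a joint would pass 70% of its speed; a pose out of reach is approached as far as the arm can. A call with a gripper value outside its range is refused whole. "hand" is the closure in counts, from 0 (fully open) to 255 (shut), set as the call begins (left out, the last holds). The fingers move at their own pace and stop on an object; "squeeze" is the grip in N (left out, the last holds). Time passes only in rows, so rows that repeat a pose let the fingers close. It gives the time, the measured TCP pose, the force and the opening at its end, in the units of the state.
- ctrl.sense(): the state, without advancing time (a new reading comes with each control period).
- ctrl.snapshot(name): name is "scene" or "top"; returns a dict with "image" (480x640x3 uint8, blue, green, red), "fx", "fy", "cx", "cy" (pixels), "dist" ([k1, k2, p1, p2, k3] as OpenCV has them; the pictures are not rectified), "xyz" and "rotation" of the camera in the world. Camera axes: x right, y up, looking along -z (the intrinsics and any distortion apply to the point x, -y, -z); pixel columns grow to the right and rows downward; lengths in m; the calibration is good to about 2 mm. A picture is of the moment at which its call begins. There is no depth.
- ctrl.sign_off(): hands the job in, once; it reports no verdict.
The state is a dict: "time": time; "joint_positions": joint angles; "qvel": joint speeds; "joint_torque": joint torques, N m; "tool_pos": TCP position; "tool_rot": TCP orientation; "force": force on the tool from outside, world axes, zero at the start; "wrist_torque": the same for the moment, N m; "opening": opening from 0.0 (shut) to 1.0 (fully open).
Only numpy, scipy, OpenCV 4.12 (cv2) and the standard library are available. Lean on these libraries where they do the work, as an engineer would, in place of code of your own. Each camera call takes 0.05 s, during which the arm holds its last target. There are 200 camera calls.

## Working session

There is one attempt and no reset: what is moved stays moved. The work goes in short steps, Python scripts to look and compute and a tool call to move; the robot and the scene stay as the last step left them, time stands still between calls to the robot, and variables do not carry over. Pictures are saved under pics/ and viewed, about 8 in all and at most 12, crops included, and the job is handed in when it is done.

Besides the shell and the picture viewer there is one more tool, called as name(argument=value, ...), one argument or row to a line, values as JSON. carry_out: Moves the arm, as the interface text tells. Its arguments: {"type":"object","properties":{"plan":{"type":"array","items":{"type":"object","properties":{"dx":{"type":"number"},"dy":{"type":"number"},"dz":{"type":"number"},"wx":{"type":"number"},"wy":{"type":"number"},"wz":{"type":"number"}}}},"hand":{"type":"number"},"squeeze":{"type":"number"}},"required":["plan"]}

```bash
mkdir -p pics; ls; python3 - <<'E'
from bench import ctrl
import cv2, numpy as np
print(ctrl.sense(), ctrl.nose_length)
for n in("scene","top"):
    s=ctrl.snapshot(n); cv2.imwrite(f"pics/{n}0.png",s.pop("image")); print(n,s)
E
```

```text
pics
{'time': 0.0, 'joint_positions': array([-1.23850747,  0.61589683, -0.01264253,  1.42492844,  0.00811703,
        1.10344475, -0.04039994]), 'qvel': array([ 5.30373781e-04,  5.99074676e-04, -3.99416859e-04, -7.77736310e-04,
       -2.15695338e-03, -9.83491402e-05, -2.03813367e-04]), 'joint_torque': array([ 9.51635980e-05, -4.69227970e+01,  2.59046517e-01, -1.71026784e+01,
        9.92343994e-03,  9.87895648e-03, -6.66451854e-07]), 'tool_pos': array([0.22796348, 0.60792189, 0.24914279]), 'tool_rot': array([ 0.58171357,  0.40203132, -0.40354187, -0.58063249]), 'force': array([-0.13366482, -0.36382215,  0.27762639]), 'wrist_torque': array([-0.06508344,  0.01689064, -0.05335707]), 'opening': 1.0016270810821015} 0.019
scene {'fx': 566.0797146480141, 'fy': 566.0797146480141, 'cx': 312.24305989511356, 'cy': 225.46702996272487, 'dist': array([-0.09099398,  0.        ,  0.        ,  0.        ,  0.        ]), 'xyz': array([1.33390730e+00, 1.92950256e-04, 9.84622486e-01]), 'rotation': array([0.23662943, 0.2756122 , 0.69882404, 0.6161894 ])}
top {'fx': 523.3756663803878, 'fy': 523.3756663803878, 'cx': 326.36871236318945, 'cy': 245.35554493252576, 'dist': array([-0.14519714,  0.        ,  0.        ,  0.        ,  0.        ]), 'xyz': array([ 0.35820751, -0.08003497,  1.21078963]), 'rotation': array([-0.04933027,  0.04922222,  0.71287799, -0.69781707])}
```

View pics/scene0.png

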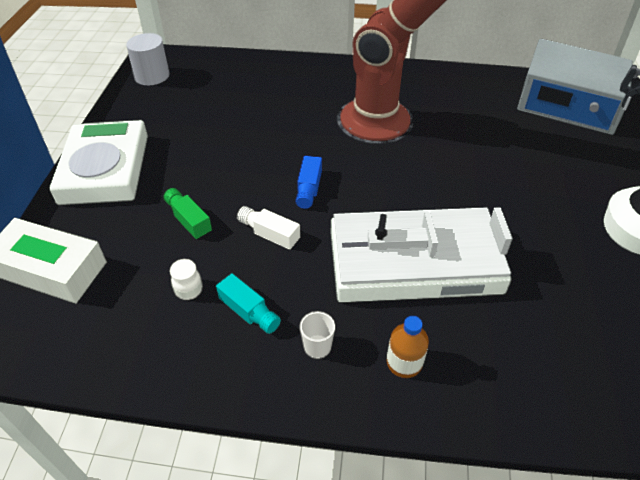

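View pics/top0.png

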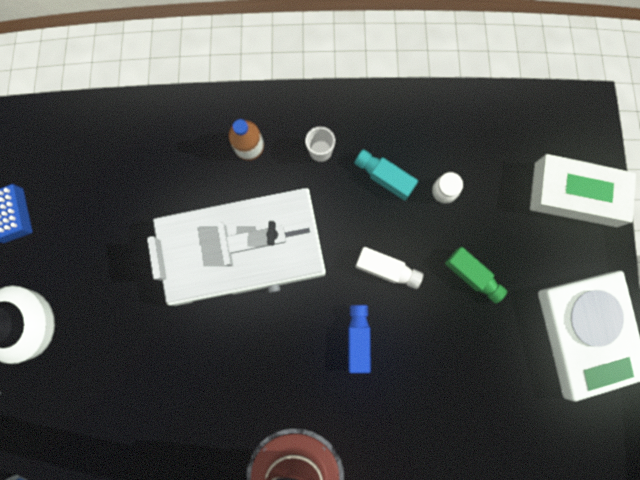

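White bottle: top (388,267), scene (270,227). The blue, green and turquoise ones of the same shape are excluded by colour. The shaker's end stop is at top (156,258) and the knob at (272,232). Next I measure, with a crop to confirm.

```bash
cat > h.py <<'E'
from bench import ctrl
import cv2, numpy as np
from scipy.spatial.transform import Rotation as R
def ray(s,px,z):
    K=np.array([[s["fx"],0,s["cx"]],[0,s["fy"],s["cy"]],[0,0,1]])
    u=cv2.undistortPoints(np.array(px,float).reshape(-1,1,2),K,s["dist"])[:,0]
    d=R.from_quat(s["rotation"]).apply(np.c_[u[:,0],-u[:,1],-np.ones(len(u))])
    return s["xyz"]+d*((z-s["xyz"][2])/d[:,2])[:,None]
def proj(s,P):
    K=np.array([[s["fx"],0,s["cx"]],[0,s["fy"],s["cy"]],[0,0,1]])
    p=R.from_quat(s["rotation"]).inv().apply(np.atleast_2d(P)-s["xyz"])*[1,-1,-1]
    return cv2.projectPoints(p,np.zeros(3),np.zeros(3),K,s["dist"])[0][:,0]
def blob(img,seed,thr):
    m=(img.min(2)>thr).astype(np.uint8); n,l=cv2.connectedComponents(m)
    return (l==l[seed[1],seed[0]]).astype(np.uint8)
E
python3 - <<'E'
from h import *
np.set_printoptions(precision=4,suppress=True)
s=ctrl.snapshot("top"); im=s["image"]
m=blob(im,(380,262),90)
ys,xs=np.nonzero(m); P=ray(s,np.c_[xs,ys],.023)[:,:2]; print("bottle px",len(P))
c=P.mean(0); w,V=np.linalg.eigh(np.cov((P-c).T)); a=V[:,1]; a*=np.sign(-a[1]); b=np.array([-a[1],a[0]])
t=(P-c)@a; v=(P-c)@b
for q in np.arange(t.min(),t.max(),.012):
    k=(t>=q)&(t<q+.012); print(round(q,3),round(v[k].min(),4),round(v[k].max(),4))
print("c",c,"axis",a,"t",t.min(),t.max(), "under",c+a*t.min(),"cap",c+a*t.max())
m2=blob(im,(270,280),90); cn=max(cv2.findContours(m2,0,1)[0],key=cv2.contourArea)
print("shaker area",cv2.contourArea(cn)); ap=cv2.approxPolyDP(cn,4,True)[:,0]; print(np.c_[ap,ray(s,ap,.075)])
S=3; cr=cv2.resize(im[180:315,140:400],None,fx=S,fy=S,interpolation=cv2.INTER_CUBIC); cv2.imwrite("pics/crop1.png",cr)
E
```

```text
bottle px 1488
-0.073 -0.0272 0.0267
-0.061 -0.0276 0.0272
-0.049 -0.0271 0.0276
-0.037 -0.0271 0.0277
-0.025 -0.0271 0.0277
-0.013 -0.0271 0.0277
-0.001 -0.0275 0.0277
0.011 -0.0274 0.0277
0.023 -0.0253 0.0273
0.035 -0.0223 0.0213
0.047 -0.0205 0.0205
0.059 -0.021 0.0205
0.071 -0.0209 0.0192
c [ 0.4704 -0.2212] axis [-0.3962 -0.9182] t -0.07271124589018703 0.08279510891790662 under [ 0.4992 -0.1545] cap [ 0.4376 -0.2973]
shaker area 14842.0
[[309.     189.       0.6453  -0.0455   0.075 ]
 [154.     218.       0.588    0.3043   0.075 ]
 [155.     235.       0.5493   0.3008   0.075 ]
 [147.     242.       0.5338   0.3189   0.075 ]
 [152.     275.       0.4597   0.3056   0.075 ]
 [162.     280.       0.4483   0.2826   0.075 ]
 [167.     304.       0.3953   0.2705   0.075 ]
 [264.     287.       0.4292   0.0559   0.075 ]
 [276.     291.       0.42     0.0299   0.075 ]
 [280.     284.       0.435    0.021    0.075 ]
 [323.     276.       0.4505  -0.0728   0.075 ]]
```

View pics/crop1.png

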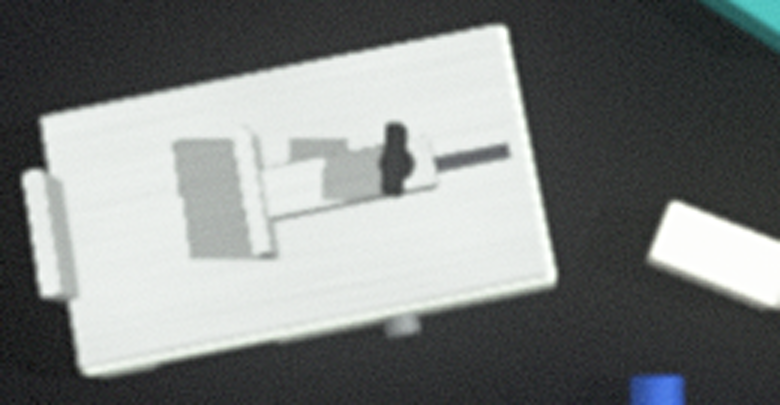

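Crop: the white bottle with its square end at about (690,230) in the crop, the sliding stop at (255,190), the knob at (396,160) and the end stop at (50,235). The white bottle is the one meant. Next: target poses in tool axes.

```bash
cat >> h.py <<'E'
np.set_printoptions(precision=4,suppress=True)
TH=.16; SC=np.array([.5198,.1141,0])
ex=np.array([np.cos(TH),np.sin(TH),0]); ey=np.array([-np.sin(TH),np.cos(TH),0]); ez=np.array([0,0,1.])
def tool(y,x):
    y=y/np.linalg.norm(y); x=x-y*(x@y); x/=np.linalg.norm(x)
    return R.from_matrix(np.c_[x,y,np.cross(x,y)])
def rel(p0,r0,p,r,name=""):
    print(name,"d",r0.inv().apply(np.array(p)-p0),"w",(r0.inv()*r).as_rotvec(),"deg",np.degrees((r0.inv()*r).magnitude()))
def cur():
    q=ctrl.sense(); return q["tool_pos"],R.from_quat(q["tool_rot"]),q
E
python3 - <<'E'
from h import *
p,r,q=cur(); print(r.as_matrix())
s=ctrl.snapshot("top")
print("knob",ray(s,[[272,222],[272,233.3],[271,244]],.143),"pad top",ray(s,[[225,243]],.123))
for P in ray(s,[[272,233.3]],.143): print("knob shaker",(P-SC)@ex,(P-SC)@ey)
P=ray(s,[[225,243]],.123)[0]; print("pad shaker",(P-SC)@ex,(P-SC)@ey)
P=ray(s,[[150,257]],.125)[0]; print("endstop top shaker",(P-SC)@ex,(P-SC)@ey)
a=np.array([-.3962,-.9182,0]); b=np.array([-a[1],a[0],0]); t=np.radians(25)
for sg in(1,-1):
    for tt in (0,t):
        g=tool(-(np.cos(tt)*ez+np.sin(tt)*a),sg*b)
        for n,P in(("via",[.5,.2,.3]),("above",[.467,-.229,.17])): rel(p,r,P,g,f"{sg} {tt:.2f} {n}")
E
```

```text
[[ 0.3512 -0.0007 -0.9363]
 [ 0.9363 -0.0019  0.3512]
 [-0.002  -1.     -0.    ]]
knob [[0.5595 0.0304 0.143 ]
 [0.5357 0.0305 0.143 ]
 [0.5134 0.0328 0.143 ]] pad top [[0.5205 0.1325 0.123 ]]
knob shaker 0.0024212498821529894 -0.08502401296065382
pad shaker 0.0036645207600964165 0.018028733717720683
endstop top shaker 0.002878703858103991 0.18165795485614875
1 0.00 via d [-0.2867 -0.05   -0.3979] w [ 0.0017  1.6194 -0.0015] deg 92.7822554960382
1 0.00 above d [-0.6997  0.0808 -0.5177] w [ 0.0017  1.6194 -0.0015] deg 92.7822554960382
1 0.44 via d [-0.2867 -0.05   -0.3979] w [ 0.3377  1.5909 -0.3543] deg 95.36773991768464
1 0.44 above d [-0.6997  0.0808 -0.5177] w [ 0.3377  1.5909 -0.3543] deg 95.36773991768464
-1 0.00 via d [-0.2867 -0.05   -0.3979] w [-0.0015 -1.5222 -0.0016] deg 87.2178602058748
-1 0.00 above d [-0.6997  0.0808 -0.5177] w [-0.0015 -1.5222 -0.0016] deg 87.2178602058748
-1 0.44 via d [-0.2867 -0.05   -0.3979] w [-0.3497 -1.4957 -0.3333] deg 90.05720077108833
-1 0.44 above d [-0.6997  0.0808 -0.5177] w [-0.3497 -1.4957 -0.3333] deg 90.05720077108833
```

carry_out(
  hand=0,
  squeeze=60,
  plan=[
    {"dx": -0.287, "dy": -0.05, "dz": -0.398, "wx": 0.338, "wy": 1.591, "wz": -0.354},
    {"dx": -0.287, "dy": -0.05, "dz": -0.398, "wx": 0.338, "wy": 1.591, "wz": -0.354},
    {"dx": -0.287, "dy": -0.05, "dz": -0.398, "wx": 0.338, "wy": 1.591, "wz": -0.354},
    {"dx": -0.287, "dy": -0.05, "dz": -0.398, "wx": 0.338, "wy": 1.591, "wz": -0.354},
    {"dx": -0.287, "dy": -0.05, "dz": -0.398, "wx": 0.338, "wy": 1.591, "wz": -0.354},
    {"dx": -0.287, "dy": -0.05, "dz": -0.398, "wx": 0.338, "wy": 1.591, "wz": -0.354},
    {"dx": -0.287, "dy": -0.05, "dz": -0.398, "wx": 0.338, "wy": 1.591, "wz": -0.354},
    {"dx": -0.287, "dy": -0.05, "dz": -0.398, "wx": 0.338, "wy": 1.591, "wz": -0.354},
    {"dx": -0.7, "dy": 0.081, "dz": -0.518, "wx": 0.338, "wy": 1.591, "wz": -0.354},
    {"dx": -0.7, "dy": 0.081, "dz": -0.518, "wx": 0.338, "wy": 1.591, "wz": -0.354},
    {"dx": -0.7, "dy": 0.081, "dz": -0.518, "wx": 0.338, "wy": 1.591, "wz": -0.354},
    {"dx": -0.7, "dy": 0.081, "dz": -0.518, "wx": 0.338, "wy": 1.591, "wz": -0.354},
    {"dx": -0.7, "dy": 0.081, "dz": -0.518, "wx": 0.338, "wy": 1.591, "wz": -0.354},
    {"dx": -0.7, "dy": 0.081, "dz": -0.518, "wx": 0.338, "wy": 1.591, "wz": -0.354},
    {"dx": -0.7, "dy": 0.081, "dz": -0.518, "wx": 0.338, "wy": 1.591, "wz": -0.354},
    {"dx": -0.7, "dy": 0.081, "dz": -0.518, "wx": 0.338, "wy": 1.591, "wz": -0.354},
    {"dx": -0.7, "dy": 0.081, "dz": -0.518, "wx": 0.338, "wy": 1.591, "wz": -0.354},
    {"dx": -0.7, "dy": 0.081, "dz": -0.518, "wx": 0.338, "wy": 1.591, "wz": -0.354},
    {"dx": -0.7, "dy": 0.081, "dz": -0.518, "wx": 0.338, "wy": 1.591, "wz": -0.354},
  ],
)

```text
time: 2.58
tool_pos: [0.4681, -0.2267, 0.1699]
tool_rot: [-0.525, 0.108, -0.169, 0.827]
force: [0.0, -0.4, -0.0]
opening: 0.999
```

```bash
python3 - <<'E'
from h import *
p,r,q=cur(); print(q["joint_positions"],p); print(r.as_matrix())
a=np.array([-.3962,-.9182,0]); b=np.array([-a[1],a[0],0]); t=np.radians(25)
g=tool(-(np.cos(t)*ez+np.sin(t)*a),b)
rel(p,r,[.467,-.229,.027],g,"grip")
ims=[]
for n,(y,x) in(("top",(190,310)),("scene",(130,180))):
    s=ctrl.snapshot(n); im=s["image"]
    ims.append(cv2.resize(im[y:y+180,x:x+180],(400,400),interpolation=cv2.INTER_CUBIC))
    print(proj(s,p),proj(s,[.467,-.229,.046]))
cv2.imwrite("pics/c2.png",np.hstack(ims))
E
```

```text
[ 0.4192  0.6008  0.3369  1.8751 -0.7469  0.9927  0.8247] [ 0.4681 -0.2267  0.1699]
[[ 0.9194  0.1673  0.3558]
 [-0.3932  0.3913  0.832 ]
 [ 0.     -0.9049  0.4255]]
grip d [-0.0001  0.1283 -0.0631] w [-0.0032  0.0029 -0.0014] deg 0.26154326213981427
[[399.1889 261.7306]] [[392.7032 268.1589]]
[[262.205 177.719]] [[265.281  217.3485]]
```

View pics/c2.png

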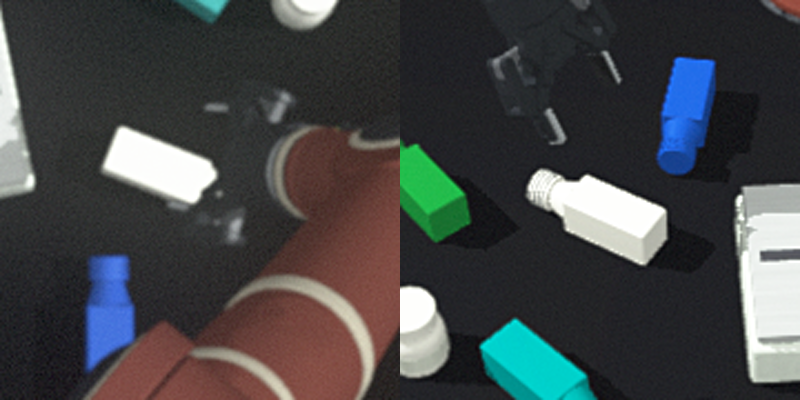

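The tool is over the bottle. The grip point falls about 80 mm along the body, near its axis. Going down.

carry_out(
  plan=[
    {"dx": 0, "dy": 0.064, "dz": -0.032},
    {"dx": 0, "dy": 0.1, "dz": -0.05},
    {"dx": 0, "dy": 0.128, "dz": -0.063},
    {"dx": 0, "dy": 0.128, "dz": -0.063},
    {"dx": 0, "dy": 0.128, "dz": -0.063},
  ],
)

```text
invalid input at $.plan[0]: expected keys dx, dy, dz, wx, wy, wz
```

carry_out(
  hand=255,
  squeeze=60,
  plan=[
    {"dx": 0},
    {"dx": 0},
    {"dx": 0},
    {"dx": 0},
    {"dx": 0},
    {"dx": 0},
  ],
)

```text
invalid input at $.plan[0]: expected keys dx, dy, dz, wx, wy, wz
```

carry_out(
  plan=[
    {"dx": 0, "dy": 0.064, "dz": -0.032, "wx": 0, "wy": 0, "wz": 0},
    {"dx": 0, "dy": 0.1, "dz": -0.05, "wx": 0, "wy": 0, "wz": 0},
    {"dx": 0, "dy": 0.128, "dz": -0.063, "wx": 0, "wy": 0, "wz": 0},
    {"dx": 0, "dy": 0.128, "dz": -0.063, "wx": 0, "wy": 0, "wz": 0},
    {"dx": 0, "dy": 0.128, "dz": -0.063, "wx": 0, "wy": 0, "wz": 0},
  ],
)

```text
time: 3.3
tool_pos: [0.4671, -0.2314, 0.0279]
tool_rot: [-0.526, 0.108, -0.171, 0.826]
force: [0.0, 0.2, 0.2]
opening: 0.997
```

carry_out(
  hand=255,
  squeeze=60,
  plan=[
    {"dx": 0, "dy": 0, "dz": 0, "wx": 0, "wy": 0, "wz": 0},
    {"dx": 0, "dy": 0, "dz": 0, "wx": 0, "wy": 0, "wz": 0},
    {"dx": 0, "dy": 0, "dz": 0, "wx": 0, "wy": 0, "wz": 0},
    {"dx": 0, "dy": 0, "dz": 0, "wx": 0, "wy": 0, "wz": 0},
    {"dx": 0, "dy": 0, "dz": 0, "wx": 0, "wy": 0, "wz": 0},
    {"dx": 0, "dy": 0, "dz": 0, "wx": 0, "wy": 0, "wz": 0},
  ],
)

```text
time: 4.05
tool_pos: [0.4665, -0.2316, 0.0279]
tool_rot: [-0.525, 0.108, -0.171, 0.826]
force: [-1.4, -0.7, 5.3]
opening: 0.534
```

```bash
python3 - <<'E'
from h import *
p,r,q=cur()
t=np.radians(25); f=tool(-np.cos(t)*ey-np.sin(t)*ez, ex)
T=SC+.13*ey
print(T)
rel(p,r,p+[0,0,.17],r,"lift")
rel(p,r,[.5,0,.29],f,"mid")
rel(p,r,T+[0,0,.28],f,"over")
E
```

```text
[0.4991 0.2424 0.    ]
lift d [ 0.0002 -0.1539  0.0722] w [0. 0. 0.] deg 0.0
mid d [-0.0607 -0.1414  0.3158] w [-1.5265 -0.5913 -0.2133] deg 94.588761333747
over d [-0.1576 -0.0381  0.5129] w [-1.5265 -0.5913 -0.2133] deg 94.588761333747
```

carry_out(
  plan=[
    {"dx": 0, "dy": -0.05, "dz": 0.023, "wx": 0, "wy": 0, "wz": 0},
    {"dx": 0, "dy": -0.1, "dz": 0.047, "wx": 0, "wy": 0, "wz": 0},
    {"dx": 0, "dy": -0.154, "dz": 0.072, "wx": 0, "wy": 0, "wz": 0},
    {"dx": -0.01, "dy": -0.154, "dz": 0.11, "wx": -0.17, "wy": -0.066, "wz": -0.024},
    {"dx": -0.02, "dy": -0.154, "dz": 0.14, "wx": -0.34, "wy": -0.132, "wz": -0.048},
    {"dx": -0.03, "dy": -0.154, "dz": 0.17, "wx": -0.51, "wy": -0.198, "wz": -0.071},
    {"dx": -0.035, "dy": -0.15, "dz": 0.2, "wx": -0.68, "wy": -0.263, "wz": -0.095},
    {"dx": -0.04, "dy": -0.15, "dz": 0.23, "wx": -0.85, "wy": -0.329, "wz": -0.119},
    {"dx": -0.05, "dy": -0.145, "dz": 0.26, "wx": -1.02, "wy": -0.395, "wz": -0.143},
    {"dx": -0.055, "dy": -0.145, "dz": 0.29, "wx": -1.19, "wy": -0.461, "wz": -0.166},
    {"dx": -0.061, "dy": -0.141, "dz": 0.316, "wx": -1.36, "wy": -0.527, "wz": -0.19},
    {"dx": -0.061, "dy": -0.141, "dz": 0.316, "wx": -1.527, "wy": -0.591, "wz": -0.213},
    {"dx": -0.061, "dy": -0.141, "dz": 0.316, "wx": -1.527, "wy": -0.591, "wz": -0.213},
    {"dx": -0.061, "dy": -0.141, "dz": 0.316, "wx": -1.527, "wy": -0.591, "wz": -0.213},
  ],
)

```text
time: 5.8
tool_pos: [0.4996, -0.0005, 0.2892]
tool_rot: [0.973, 0.076, -0.017, -0.217]
force: [-0.2, -0.6, -2.4]
opening: 0.531
```

```bash
python3 - <<'E'
from h import *
p,r,q=cur(); print(p,q["joint_positions"],q["opening"],q["qvel"]);print(r.as_matrix())
t=np.radians(25); f=tool(-np.cos(t)*ey-np.sin(t)*ez, ex)
T=SC+.13*ey
rel(p,r,T+[0,0,.28],f,"over")
E
```

```text
[ 0.4996 -0.0005  0.2892] [-1.1647  0.8477  1.0676  1.942   0.5306  0.902  -0.4571] 0.5309930665624468 [ 0.0222 -0.0355  0.0246 -0.0054  0.0064  0.002  -0.0026]
[[ 0.9878  0.1409 -0.0659]
 [ 0.1556 -0.8939  0.4203]
 [ 0.0003 -0.4255 -0.905 ]]
over d [ 0.0373 -0.2134  0.1105] w [-0.0031 -0.0019 -0.0033] deg 0.2822677335324577
```

carry_out(
  plan=[
    {"dx": 0.009, "dy": -0.053, "dz": 0.028, "wx": 0, "wy": 0, "wz": 0},
    {"dx": 0.018, "dy": -0.106, "dz": 0.055, "wx": 0, "wy": 0, "wz": 0},
    {"dx": 0.028, "dy": -0.16, "dz": 0.083, "wx": 0, "wy": 0, "wz": 0},
    {"dx": 0.037, "dy": -0.213, "dz": 0.111, "wx": 0, "wy": 0, "wz": 0},
    {"dx": 0.037, "dy": -0.213, "dz": 0.111, "wx": 0, "wy": 0, "wz": 0},
    {"dx": 0.037, "dy": -0.213, "dz": 0.111, "wx": 0, "wy": 0, "wz": 0},
  ],
)

```text
time: 6.55
tool_pos: [0.499, 0.2412, 0.28]
tool_rot: [0.973, 0.076, -0.017, -0.217]
force: [0.1, -0.3, -2.8]
opening: 0.532
```

```bash
python3 - <<'E'
from h import *
p,r,q=cur(); print(p,q["joint_positions"],q["opening"])
t=np.radians(25); f=tool(-np.cos(t)*ey-np.sin(t)*ez, ex)
T=SC+.13*ey
rel(p,r,T+[0,0,.28],f,"over"); rel(p,r,T+[0,0,.165],f,"low")
ims=[]
for n,(y,x) in(("top",(180,110)),("scene",(90,340))):
    s=ctrl.snapshot(n); im=s["image"]
    ims.append(cv2.resize(im[y:y+180,x:x+180],(400,400),interpolation=cv2.INTER_CUBIC))
cv2.imwrite("pics/c3.png",np.hstack(ims))
E
```

```text
[0.499  0.2412 0.28  ] [-1.316   0.9821  0.9445  1.496   0.3067  1.4101 -0.4361] 0.5315464648144769
over d [ 0.0003 -0.0011  0.0005] w [-0.0034 -0.0028 -0.0041] deg 0.3470202811270359
low d [0.0002 0.0479 0.1046] w [-0.0034 -0.0028 -0.0041] deg 0.3470202811270359
```

View pics/c3.png

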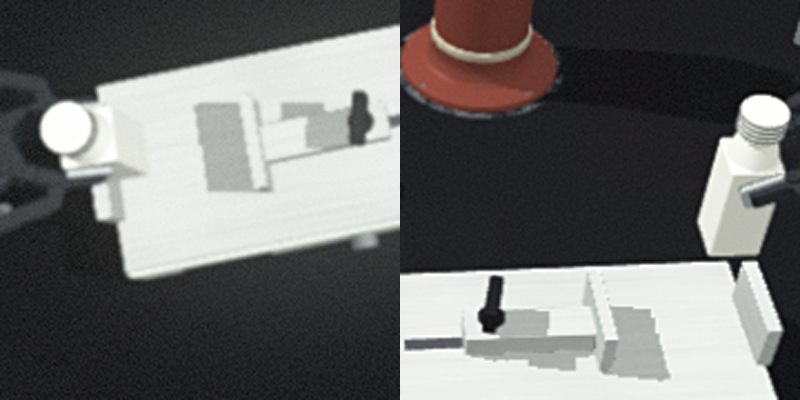

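```bash
python3 - <<'E'
from h import *
p,r,q=cur(); o=p-.005*ey; o[2]=.2
s=ctrl.snapshot("scene");t=ctrl.snapshot("top")
print("pred cap",proj(s,o+[0,0,.148]),proj(t,o+[0,0,.148]),"meas 504.3 139.5 / 140.6 237.6")
print("bottom corners pred",proj(s,[o+.023*(i*ex+j*ey) for i,j in((-1,-1),(1,-1),(1,1))]),"meas 474,190; 480.4,203.9; 502.9,205")
# triangulate cap top from two views
A=[s["xyz"],ray(s,[[504.3,139.5]],0)[0]];B=[t["xyz"],ray(t,[[140.6,237.6]],0)[0]]
d1=A[1]-A[0];d2=B[1]-B[0]
k=np.linalg.lstsq(np.c_[d1,-d2],B[0]-A[0],rcond=None)[0]
P=A[0]+k[0]*d1;Q=B[0]+k[1]*d2;print("cap top tri",P,Q,"pred",o+[0,0,.148])
E
```

```text
pred cap [[504.6067 137.7062]] [[140.072 237.582]] meas 504.3 139.5 / 140.6 237.6
bottom corners pred [[473.2451 188.6426]
 [478.4956 204.8958]
 [501.4104 204.2818]] meas 474,190; 480.4,203.9; 502.9,205
cap top tri [0.5    0.2357 0.3443] [0.5    0.2359 0.3444] pred [0.4995 0.2355 0.348 ]
```

Prediction and measurement agree to about 2–4 mm, and the bottle is upright over the gap. Lowering.

carry_out(
  plan=[
    {"dx": 0, "dy": 0.017, "dz": 0.036, "wx": 0, "wy": 0, "wz": 0},
    {"dx": 0, "dy": 0.034, "dz": 0.072, "wx": 0, "wy": 0, "wz": 0},
    {"dx": 0, "dy": 0.045, "dz": 0.096, "wx": 0, "wy": 0, "wz": 0},
    {"dx": 0, "dy": 0.049, "dz": 0.104, "wx": 0, "wy": 0, "wz": 0},
    {"dx": 0, "dy": 0.049, "dz": 0.104, "wx": 0, "wy": 0, "wz": 0},
    {"dx": 0, "dy": 0.049, "dz": 0.104, "wx": 0, "wy": 0, "wz": 0},
  ],
)

```text
time: 7.5
tool_pos: [0.4991, 0.243, 0.1647]
tool_rot: [0.973, 0.078, -0.017, -0.216]
force: [-0.2, 0.1, -2.5]
opening: 0.53
```

carry_out(
  plan=[
    {"dx": 0, "dy": 0.0008, "dz": 0.0018, "wx": 0, "wy": 0, "wz": 0},
    {"dx": 0, "dy": 0.0008, "dz": 0.0018, "wx": 0, "wy": 0, "wz": 0},
    {"dx": 0, "dy": 0.0008, "dz": 0.0018, "wx": 0, "wy": 0, "wz": 0},
  ],
)

```text
time: 7.88
tool_pos: [0.4984, 0.2431, 0.1612]
tool_rot: [0.973, 0.078, -0.018, -0.216]
force: [0.6, -0.6, -3.1]
opening: 0.528
```

carry_out(
  plan=[
    {"dx": 0, "dy": 0.0008, "dz": 0.0018, "wx": 0, "wy": 0, "wz": 0},
    {"dx": 0, "dy": 0.0008, "dz": 0.0018, "wx": 0, "wy": 0, "wz": 0},
    {"dx": 0, "dy": 0.0008, "dz": 0.0018, "wx": 0, "wy": 0, "wz": 0},
  ],
)

```text
time: 8.25
tool_pos: [0.4983, 0.2431, 0.159]
tool_rot: [0.973, 0.078, -0.018, -0.216]
force: [-0.9, 0.1, -3.3]
opening: 0.525
```

carry_out(
  plan=[
    {"dx": 0, "dy": 0.0008, "dz": 0.0018, "wx": 0, "wy": 0, "wz": 0},
    {"dx": 0, "dy": 0.0008, "dz": 0.0018, "wx": 0, "wy": 0, "wz": 0},
    {"dx": 0, "dy": 0.0008, "dz": 0.0018, "wx": 0, "wy": 0, "wz": 0},
  ],
)

```text
time: 8.62
tool_pos: [0.4983, 0.2431, 0.1571]
tool_rot: [0.973, 0.078, -0.018, -0.216]
force: [0.2, -0.6, -3.2]
opening: 0.533
```

carry_out(
  plan=[
    {"dx": 0, "dy": 0.0006, "dz": 0.0014, "wx": 0, "wy": 0, "wz": 0},
    {"dx": 0, "dy": 0.0006, "dz": 0.0014, "wx": 0, "wy": 0, "wz": 0},
    {"dx": 0, "dy": 0.0006, "dz": 0.0014, "wx": 0, "wy": 0, "wz": 0},
  ],
)

```text
time: 9.0
tool_pos: [0.4984, 0.2431, 0.1558]
tool_rot: [0.973, 0.078, -0.018, -0.216]
force: [0.9, 0.3, -1.5]
opening: 0.531
```

carry_out(
  plan=[
    {"dx": 0, "dy": 0.0005, "dz": 0.001, "wx": 0, "wy": 0, "wz": 0},
    {"dx": 0, "dy": 0.0005, "dz": 0.001, "wx": 0, "wy": 0, "wz": 0},
    {"dx": 0, "dy": 0.0005, "dz": 0.001, "wx": 0, "wy": 0, "wz": 0},
  ],
)

```text
time: 9.38
tool_pos: [0.4984, 0.2431, 0.1558]
tool_rot: [0.973, 0.077, -0.018, -0.215]
force: [-3.5, 1.7, 5.5]
opening: 0.532
```

On the platform (+5.5 N upward). Letting go, then backing out along the tool.

carry_out(
  hand=60,
  plan=[
    {"dx": 0, "dy": 0, "dz": 0, "wx": 0, "wy": 0, "wz": 0},
    {"dx": 0, "dy": 0, "dz": 0, "wx": 0, "wy": 0, "wz": 0},
    {"dx": 0, "dy": 0, "dz": 0, "wx": 0, "wy": 0, "wz": 0},
    {"dx": 0, "dy": 0, "dz": 0, "wx": 0, "wy": 0, "wz": 0},
  ],
)

```text
time: 9.88
tool_pos: [0.4983, 0.243, 0.1543]
tool_rot: [0.973, 0.078, -0.018, -0.216]
force: [-0.2, 0.4, -0.1]
opening: 0.768
```

carry_out(
  plan=[
    {"dx": 0, "dy": -0.02, "dz": 0, "wx": 0, "wy": 0, "wz": 0},
    {"dx": 0, "dy": -0.05, "dz": 0, "wx": 0, "wy": 0, "wz": 0},
    {"dx": 0, "dy": -0.09, "dz": 0, "wx": 0, "wy": 0, "wz": 0},
    {"dx": 0, "dy": -0.13, "dz": 0, "wx": 0, "wy": 0, "wz": 0},
    {"dx": 0, "dy": -0.13, "dz": 0, "wx": 0, "wy": 0, "wz": 0},
  ],
)

```text
time: 10.5
tool_pos: [0.4798, 0.363, 0.2098]
tool_rot: [0.973, 0.081, -0.018, -0.218]
force: [0.3, -0.9, -0.3]
opening: 0.763
```

```bash
python3 - <<'E'
from h import *
p,r,q=cur(); print(p,q["joint_positions"],q["opening"]); print(r.as_matrix())
ims=[]
for n,(y,x) in(("top",(180,110)),("scene",(130,340))):
    s=ctrl.snapshot(n); im=s["image"]
    ims.append(cv2.resize(im[y:y+180,x:x+180],(400,400),interpolation=cv2.INTER_CUBIC))
cv2.imwrite("pics/c4.png",np.hstack(ims))
E
```

```text
[0.4798 0.363  0.2098] [-1.3443  1.1433  0.8653  1.2438  0.1943  1.5972 -0.5047] 0.7629333282352577
[[ 0.9863  0.1494 -0.0698]
 [ 0.1649 -0.8923  0.4203]
 [ 0.0005 -0.4261 -0.9047]]
```

View pics/c4.png

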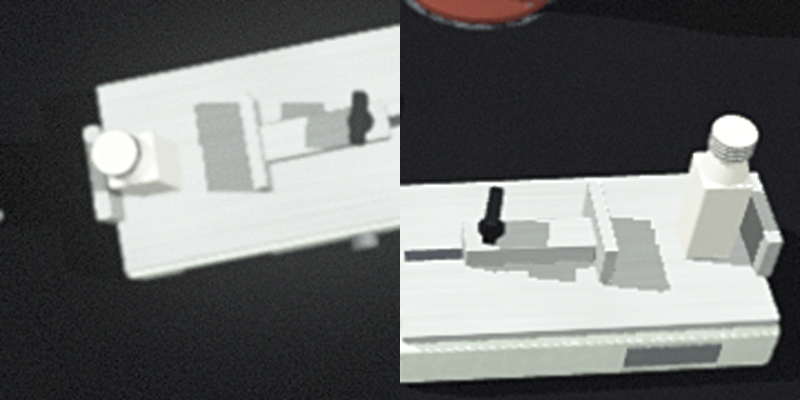

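Bottle stands upright in front of the end stop, slider and knob unmoved. Now to the knob.

```bash
python3 - <<'E'
from h import *
p,r,q=cur()
an=np.pi/2-.05; g=tool(-ez,np.array([np.cos(an),np.sin(an),0]))
rel(p,r,[.47,.3,.36],g,"via"); rel(p,r,[.536,.0305,.30],g,"high"); rel(p,r,[.536,.0305,.19],g,"near")
E
```

```text
via d [-0.0192 -0.0123 -0.1607] w [ 0.9453 -1.2023 -0.7682] deg 98.06005219433317
high d [ 0.0034  0.2637 -0.2232] w [ 0.9453 -1.2023 -0.7682] deg 98.06005219433317
near d [ 0.0036  0.3102 -0.1235] w [ 0.9453 -1.2023 -0.7682] deg 98.06005219433317
```

carry_out(
  hand=40,
  plan=[
    {"dx": -0.006, "dy": -0.004, "dz": -0.054, "wx": 0, "wy": 0, "wz": 0},
    {"dx": -0.012, "dy": -0.008, "dz": -0.107, "wx": 0, "wy": 0, "wz": 0},
    {"dx": -0.019, "dy": -0.012, "dz": -0.161, "wx": 0.095, "wy": -0.12, "wz": -0.077},
    {"dx": -0.019, "dy": -0.012, "dz": -0.161, "wx": 0.19, "wy": -0.24, "wz": -0.154},
    {"dx": -0.019, "dy": -0.012, "dz": -0.161, "wx": 0.284, "wy": -0.36, "wz": -0.231},
    {"dx": -0.019, "dy": -0.012, "dz": -0.161, "wx": 0.38, "wy": -0.48, "wz": -0.308},
    {"dx": -0.019, "dy": -0.012, "dz": -0.161, "wx": 0.475, "wy": -0.6, "wz": -0.385},
    {"dx": -0.015, "dy": 0.04, "dz": -0.173, "wx": 0.57, "wy": -0.72, "wz": -0.46},
    {"dx": -0.01, "dy": 0.09, "dz": -0.185, "wx": 0.665, "wy": -0.84, "wz": -0.54},
    {"dx": -0.007, "dy": 0.14, "dz": -0.196, "wx": 0.76, "wy": -0.96, "wz": -0.615},
    {"dx": -0.003, "dy": 0.19, "dz": -0.206, "wx": 0.855, "wy": -1.08, "wz": -0.69},
    {"dx": 0, "dy": 0.23, "dz": -0.215, "wx": 0.945, "wy": -1.202, "wz": -0.768},
    {"dx": 0.003, "dy": 0.264, "dz": -0.223, "wx": 0.945, "wy": -1.202, "wz": -0.768},
    {"dx": 0.003, "dy": 0.264, "dz": -0.223, "wx": 0.945, "wy": -1.202, "wz": -0.768},
    {"dx": 0.003, "dy": 0.264, "dz": -0.223, "wx": 0.945, "wy": -1.202, "wz": -0.768},
    {"dx": 0.004, "dy": 0.287, "dz": -0.173, "wx": 0.945, "wy": -1.202, "wz": -0.768},
    {"dx": 0.004, "dy": 0.31, "dz": -0.124, "wx": 0.945, "wy": -1.202, "wz": -0.768},
    {"dx": 0.004, "dy": 0.31, "dz": -0.124, "wx": 0.945, "wy": -1.202, "wz": -0.768},
    {"dx": 0.004, "dy": 0.31, "dz": -0.124, "wx": 0.945, "wy": -1.202, "wz": -0.768},
  ],
)

```text
time: 12.98
tool_pos: [0.5375, 0.032, 0.1923]
tool_rot: [0.513, 0.489, -0.487, -0.511]
force: [-0.1, -0.2, 1.3]
opening: 0.842
```

```bash
python3 - <<'E'
from h import *
p,r,q=cur(); print(p,q["joint_positions"],q["opening"]); print(r.as_matrix())
an=np.pi/2-.05; g=tool(-ez,np.array([np.cos(an),np.sin(an),0]))
rel(p,r,[.536,.0305,.132],g,"grip")
ims=[]
for n,(y,x) in(("top",(180,180)),("scene",(130,320))):
    s=ctrl.snapshot(n); im=s["image"]
    ims.append(cv2.resize(im[y:y+150,x:x+200],(400,300),interpolation=cv2.INTER_CUBIC))
cv2.imwrite("pics/c5.png",np.hstack(ims))
E
```

```text
[0.5375 0.032  0.1923] [-0.3251  0.527   0.3402  1.8315 -0.2326  0.8187  1.6542] 0.8422925383770198
[[ 0.0482  0.0033 -0.9988]
 [ 0.9988  0.0006  0.0482]
 [ 0.0007 -1.     -0.0032]]
grip d [-0.0016  0.0603  0.0017] w [0.0032 0.0018 0.0007] deg 0.215332701764246
```

View pics/c5.png

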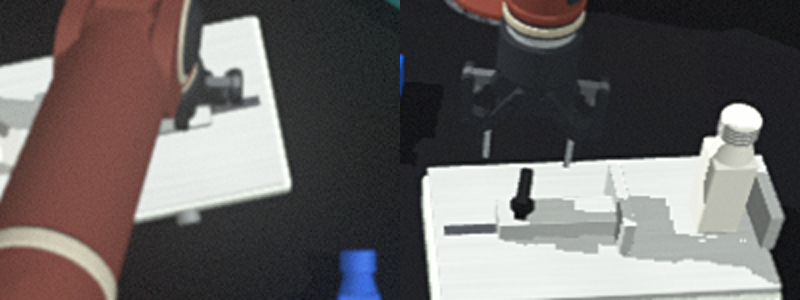

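Fingers straddle the knob at (522,190) in the scene half of the crop. Going down and closing.

carry_out(
  plan=[
    {"dx": -0.001, "dy": 0.04, "dz": 0.001, "wx": 0, "wy": 0, "wz": 0},
    {"dx": -0.001, "dy": 0.06, "dz": 0.001, "wx": 0, "wy": 0, "wz": 0},
    {"dx": -0.001, "dy": 0.06, "dz": 0.001, "wx": 0, "wy": 0, "wz": 0},
    {"dx": -0.001, "dy": 0.06, "dz": 0.001, "wx": 0, "wy": 0, "wz": 0},
  ],
)

```text
time: 13.58
tool_pos: [0.537, 0.03, 0.1325]
tool_rot: [0.513, 0.489, -0.486, -0.511]
force: [-2.0, 0.2, -0.0]
opening: 0.84
```

carry_out(
  hand=255,
  squeeze=40,
  plan=[
    {"dx": 0, "dy": 0, "dz": 0, "wx": 0, "wy": 0, "wz": 0},
    {"dx": 0, "dy": 0, "dz": 0, "wx": 0, "wy": 0, "wz": 0},
    {"dx": 0, "dy": 0, "dz": 0, "wx": 0, "wy": 0, "wz": 0},
    {"dx": 0, "dy": 0, "dz": 0, "wx": 0, "wy": 0, "wz": 0},
    {"dx": 0, "dy": 0, "dz": 0, "wx": 0, "wy": 0, "wz": 0},
    {"dx": 0, "dy": 0, "dz": 0, "wx": 0, "wy": 0, "wz": 0},
  ],
)

```text
time: 14.32
tool_pos: [0.537, 0.0308, 0.1324]
tool_rot: [0.513, 0.489, -0.486, -0.512]
force: [-1.1, 1.4, 8.6]
opening: 0.158
```

```bash
python3 - <<'E'
from h import *
p,r,q=cur(); print(p,q["opening"],q["force"],q["wrist_torque"]); print(r.as_matrix()); print((p-SC)@ex,(p-SC)@ey)
for k in(.06,.075,.09): rel(p,r,p+k*ey,r,str(k))
E
```

```text
[0.537  0.0308 0.1324] 0.15816437085561189 [-1.0631  1.3508  8.5723] [ 0.2063  0.1021 -0.0767]
[[ 0.0496  0.0042 -0.9988]
 [ 0.9988  0.0018  0.0496]
 [ 0.002  -1.     -0.0041]]
0.003677964188628738 -0.08498732991006984
0.06 d [0.0587 0.0001 0.0125] w [0. 0. 0.] deg 0.0
0.075 d [0.0734 0.0001 0.0156] w [0. 0. 0.] deg 0.0
0.09 d [0.088  0.0001 0.0187] w [0. 0. 0.] deg 0.0
```

carry_out(
  plan=[
    {"dx": 0.01, "dy": 0, "dz": 0.002, "wx": 0, "wy": 0, "wz": 0},
    {"dx": 0.02, "dy": 0, "dz": 0.004, "wx": 0, "wy": 0, "wz": 0},
    {"dx": 0.03, "dy": 0, "dz": 0.006, "wx": 0, "wy": 0, "wz": 0},
    {"dx": 0.04, "dy": 0, "dz": 0.0085, "wx": 0, "wy": 0, "wz": 0},
    {"dx": 0.05, "dy": 0, "dz": 0.0105, "wx": 0, "wy": 0, "wz": 0},
    {"dx": 0.058, "dy": 0, "dz": 0.0125, "wx": 0, "wy": 0, "wz": 0},
    {"dx": 0.058, "dy": 0, "dz": 0.0125, "wx": 0, "wy": 0, "wz": 0},
  ],
)

```text
time: 15.2
tool_pos: [0.5268, 0.0883, 0.1324]
tool_rot: [0.513, 0.488, -0.486, -0.512]
force: [-3.6, -1.2, 10.2]
opening: 0.157
```

carry_out(
  plan=[
    {"dx": 0.004, "dy": 0, "dz": 0.001, "wx": 0, "wy": 0, "wz": 0},
    {"dx": 0.008, "dy": 0, "dz": 0.0017, "wx": 0, "wy": 0, "wz": 0},
    {"dx": 0.012, "dy": 0, "dz": 0.0025, "wx": 0, "wy": 0, "wz": 0},
    {"dx": 0.016, "dy": 0, "dz": 0.0035, "wx": 0, "wy": 0, "wz": 0},
    {"dx": 0.02, "dy": 0, "dz": 0.0043, "wx": 0, "wy": 0, "wz": 0},
    {"dx": 0.024, "dy": 0, "dz": 0.005, "wx": 0, "wy": 0, "wz": 0},
    {"dx": 0.024, "dy": 0, "dz": 0.005, "wx": 0, "wy": 0, "wz": 0},
  ],
)

```text
time: 16.08
tool_pos: [0.5228, 0.1105, 0.1324]
tool_rot: [0.514, 0.487, -0.487, -0.512]
force: [-3.1, -4.2, 10.7]
opening: 0.16
```

```bash
python3 - <<'E'
from h import *
p,r,q=cur(); print(p,q["opening"],q["force"],q["wrist_torque"]); print(r.as_matrix()[:,0]); print((p-SC)@ex,(p-SC)@ey)
E
```

```text
[0.5228 0.1105 0.1324] 0.16011002400288502 [-3.0843 -4.1799 10.7409] [-0.702   0.4502  0.0187]
[ 0.0518  0.9987 -0.0017]
0.0023805511281444055 -0.003998702769695635
```

carry_out(
  plan=[
    {"dx": 0.002, "dy": 0, "dz": 0.0004, "wx": 0, "wy": 0, "wz": 0},
    {"dx": 0.004, "dy": 0, "dz": 0.0008, "wx": 0, "wy": 0, "wz": 0},
    {"dx": 0.006, "dy": 0, "dz": 0.0012, "wx": 0, "wy": 0, "wz": 0},
    {"dx": 0.008, "dy": 0, "dz": 0.0016, "wx": 0, "wy": 0, "wz": 0},
    {"dx": 0.008, "dy": 0, "dz": 0.0016, "wx": 0, "wy": 0, "wz": 0},
  ],
)

```text
time: 16.7
tool_pos: [0.5215, 0.1179, 0.1324]
tool_rot: [0.514, 0.487, -0.487, -0.512]
force: [-1.7, -4.1, 9.9]
opening: 0.154
```

carry_out(
  plan=[
    {"dx": 0.002, "dy": 0, "dz": 0.0004, "wx": 0, "wy": 0, "wz": 0},
    {"dx": 0.003, "dy": 0, "dz": 0.0006, "wx": 0, "wy": 0, "wz": 0},
    {"dx": 0.003, "dy": 0, "dz": 0.0006, "wx": 0, "wy": 0, "wz": 0},
  ],
)

```text
time: 17.08
tool_pos: [0.521, 0.1207, 0.1324]
tool_rot: [0.514, 0.486, -0.487, -0.512]
force: [-2.8, -4.7, 10.2]
opening: 0.156
```

carry_out(
  plan=[
    {"dx": 0.002, "dy": 0, "dz": 0.0004, "wx": 0, "wy": 0, "wz": 0},
    {"dx": 0.003, "dy": 0, "dz": 0.0006, "wx": 0, "wy": 0, "wz": 0},
    {"dx": 0.003, "dy": 0, "dz": 0.0006, "wx": 0, "wy": 0, "wz": 0},
  ],
)

```text
time: 17.45
tool_pos: [0.5205, 0.1237, 0.1324]
tool_rot: [0.514, 0.486, -0.487, -0.512]
force: [-3.0, -5.3, 10.4]
opening: 0.157
```

```bash
python3 - <<'E'
from h import *
p,r,q=cur(); print(p,q["opening"],q["force"],q["wrist_torque"]); print((p-SC)@ex,(p-SC)@ey)
ims=[]
for n,(y,x) in(("top",(180,110)),("scene",(150,380))):
    s=ctrl.snapshot(n); im=s["image"]
    ims.append(cv2.resize(im[y:y+140,x:x+140],(400,400),interpolation=cv2.INTER_CUBIC))
cv2.imwrite("pics/c6.png",np.hstack(ims))
E
```

```text
[0.5205 0.1237 0.1324] 0.15662795889875056 [-2.9891 -5.2802 10.4342] [-1.055   0.5987 -0.034 ]
0.0021854898088869037 0.009360878612422774
```

View pics/c6.png

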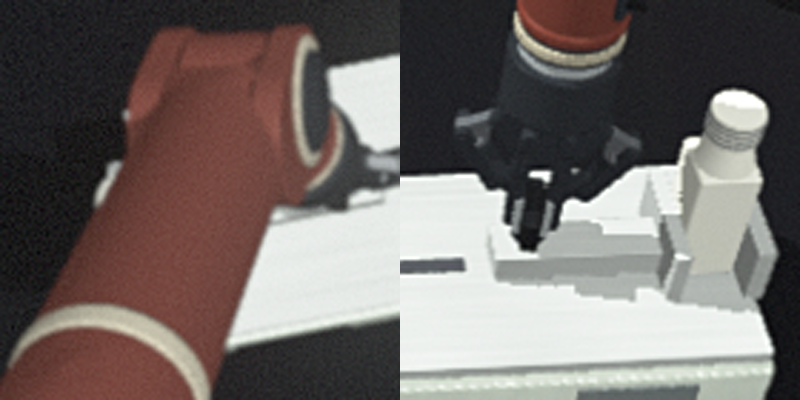

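Pad touches the bottle at about (690,240). A thin gap to the end stop may remain, so I keep pushing until the force rises.

carry_out(
  plan=[
    {"dx": 0.001, "dy": 0, "dz": 0.0002, "wx": 0, "wy": 0, "wz": 0},
    {"dx": 0.002, "dy": 0, "dz": 0.0004, "wx": 0, "wy": 0, "wz": 0},
    {"dx": 0.002, "dy": 0, "dz": 0.0004, "wx": 0, "wy": 0, "wz": 0},
  ],
)

```text
time: 17.92
tool_pos: [0.5202, 0.125, 0.1324]
tool_rot: [0.514, 0.486, -0.487, -0.512]
force: [-2.8, -6.6, 10.7]
opening: 0.16
```

carry_out(
  plan=[
    {"dx": 0.001, "dy": 0, "dz": 0.0002, "wx": 0, "wy": 0, "wz": 0},
    {"dx": 0.002, "dy": 0, "dz": 0.0004, "wx": 0, "wy": 0, "wz": 0},
    {"dx": 0.002, "dy": 0, "dz": 0.0004, "wx": 0, "wy": 0, "wz": 0},
  ],
)

```text
time: 18.3
tool_pos: [0.5202, 0.1251, 0.1324]
tool_rot: [0.515, 0.485, -0.487, -0.511]
force: [-2.8, -8.1, 10.7]
opening: 0.159
```

Stalled at about 8 N: snug. Now turning clockwise (positive about the downward tool y).

carry_out(
  plan=[
    {"dx": 0, "dy": 0, "dz": 0, "wx": 0, "wy": 0.1, "wz": 0},
    {"dx": 0, "dy": 0, "dz": 0, "wx": 0, "wy": 0.2, "wz": 0},
    {"dx": 0, "dy": 0, "dz": 0, "wx": 0, "wy": 0.3, "wz": 0},
    {"dx": 0, "dy": 0, "dz": 0, "wx": 0, "wy": 0.4, "wz": 0},
    {"dx": 0, "dy": 0, "dz": 0, "wx": 0, "wy": 0.5, "wz": 0},
    {"dx": 0, "dy": 0, "dz": 0, "wx": 0, "wy": 0.6, "wz": 0},
    {"dx": 0, "dy": 0, "dz": 0, "wx": 0, "wy": 0.7, "wz": 0},
    {"dx": 0, "dy": 0, "dz": 0, "wx": 0, "wy": 0.8, "wz": 0},
    {"dx": 0, "dy": 0, "dz": 0, "wx": 0, "wy": 0.9, "wz": 0},
    {"dx": 0, "dy": 0, "dz": 0, "wx": 0, "wy": 1.0, "wz": 0},
    {"dx": 0, "dy": 0, "dz": 0, "wx": 0, "wy": 1.05, "wz": 0},
    {"dx": 0, "dy": 0, "dz": 0, "wx": 0, "wy": 1.05, "wz": 0},
  ],
)

```text
time: 19.8
tool_pos: [0.521, 0.1264, 0.1324]
tool_rot: [0.69, 0.165, -0.162, -0.686]
force: [-1.0, -5.6, 6.9]
opening: 0.155
```

```bash
python3 - <<'E'
from h import *
p,r,q=cur(); print(p,q["opening"],q["force"],q["wrist_torque"]); print(r.as_matrix()[:,0],np.arctan2(*r.as_matrix()[1::-1,0])); print((p-SC)@ex,(p-SC)@ey)
E
```

```text
[0.521  0.1264 0.1324] 0.15525843086356977 [-0.9614 -5.5789  6.9409] [-1.419   0.2131 -0.1178]
[0.8929 0.4502 0.0018] 0.4669433018466492
0.0031515276520522025 0.011936086806071406
```

carry_out(
  plan=[
    {"dx": 0, "dy": 0, "dz": 0, "wx": 0, "wy": 0.05, "wz": 0},
    {"dx": 0, "dy": 0, "dz": 0, "wx": 0, "wy": 0.1, "wz": 0},
    {"dx": 0, "dy": 0, "dz": 0, "wx": 0, "wy": 0.1, "wz": 0},
  ],
)

```text
time: 20.18
tool_pos: [0.5211, 0.1264, 0.1324]
tool_rot: [0.697, 0.13, -0.128, -0.693]
force: [-0.7, -6.1, 6.7]
opening: 0.156
```

```bash
python3 - <<'E'
from h import *
p,r,q=cur(); print(p,q["opening"],q["force"],q["wrist_torque"]); print(np.arctan2(*r.as_matrix()[1::-1,0])-np.pi/2-TH)
E
```

```text
[0.5211 0.1264 0.1324] 0.15614904285324063 [-0.7308 -6.1351  6.6933] [-1.407   0.1634 -0.1451]
-1.3638587051595008
```

Knob is at about 1.36. Releasing and rising straight up.

carry_out(
  hand=90,
  plan=[
    {"dx": 0, "dy": 0, "dz": 0, "wx": 0, "wy": 0, "wz": 0},
    {"dx": 0, "dy": 0, "dz": 0, "wx": 0, "wy": 0, "wz": 0},
    {"dx": 0, "dy": 0, "dz": 0, "wx": 0, "wy": 0, "wz": 0},
    {"dx": 0, "dy": 0, "dz": 0, "wx": 0, "wy": 0, "wz": 0},
    {"dx": 0, "dy": -0.03, "dz": 0, "wx": 0, "wy": 0, "wz": 0},
    {"dx": 0, "dy": -0.08, "dz": 0, "wx": 0, "wy": 0, "wz": 0},
    {"dx": 0, "dy": -0.14, "dz": 0, "wx": 0, "wy": 0, "wz": 0},
    {"dx": 0, "dy": -0.2, "dz": 0, "wx": 0, "wy": 0, "wz": 0},
    {"dx": 0, "dy": -0.2, "dz": 0.1, "wx": 0, "wy": 0, "wz": 0},
    {"dx": 0, "dy": -0.2, "dz": 0.2, "wx": 0, "wy": 0, "wz": 0},
    {"dx": 0, "dy": -0.2, "dz": 0.25, "wx": 0, "wy": 0, "wz": 0},
    {"dx": 0, "dy": -0.2, "dz": 0.25, "wx": 0, "wy": 0, "wz": 0},
    {"dx": 0, "dy": -0.2, "dz": 0.25, "wx": 0, "wy": 0, "wz": 0},
  ],
)

```text
time: 21.8
tool_pos: [0.4245, 0.3711, 0.329]
tool_rot: [-0.693, -0.134, 0.136, 0.695]
force: [0.1, -0.4, -1.1]
opening: 0.646
```

```bash
python3 - <<'E'
from h import *
p,r,q=cur(); print(p,q["force"])
ims=[]
for n,(y,x) in(("top",(180,110)),("scene",(150,380))):
    s=ctrl.snapshot(n); im=s["image"]
    ims.append(cv2.resize(im[y:y+140,x:x+140],(400,400),interpolation=cv2.INTER_CUBIC))
cv2.imwrite("pics/c7.png",np.hstack(ims))
E
```

```text
[0.4245 0.3711 0.329 ] [ 0.0618 -0.4151 -1.0816]
```

View pics/c7.png

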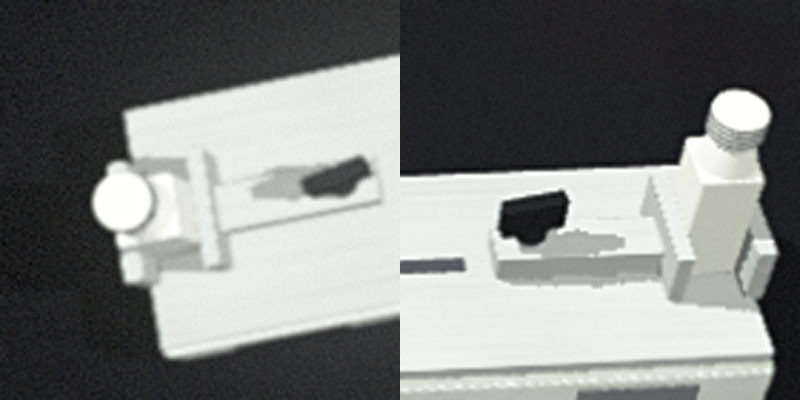

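```bash
python3 - <<'E'
from h import *
s=ctrl.snapshot("top")
P=ray(s,[[153,250.7]],.223)[0]-SC; print("cap shaker",P@ex,P@ey)
k=ray(s,[[110+337*.35,180+178*.35]],.143)[0]-SC; print("knob shaker",k@ex,k@ey,"-> stop",k@ey+.110-.017)
e=ray(s,[[110+305*.35,180+188*.35],[110+368*.35,180+168*.35]],.143); d=e[1]-e[0]; print("bar angle vs shaker x",np.arctan2(d@ey,d@ex))
print(ctrl.sign_off())
E
```

```text
cap shaker -0.0034636562327163174 0.14270786518693082
knob shaker 0.00042716004425897777 0.008338075365920291 -> stop 0.1013380753659203
bar angle vs shaker x -1.4427690162557805
the job is handed in; nothing more can be done
None
```

The bottle stands upright between the stops, and the job was handed in at about 22 s. I slid the stop up until it stalled at about 8 N, then turned the knob clockwise to near its end of travel.

All final values come from the images and the tool pose, not from direct readings:

| Check | Estimate | Required |
|---|---|---|
| Bottle, shaker x | -0.003 m | within ±0.04 m |
| Bottle, shaker y | 0.143 m | 0.134–0.149 m |
| Sliding stop | 0.101 m | above 0.098 m |
| Clamp knob | 1.36 rad (gripper), 1.44 rad (image) | above 1.1 rad |

- **Knob:** the two readings differ by 0.08 rad, which is within measurement error, and the knob's travel ends at 1.4.
- **Stop:** the gripper's position while it held the knob gave about 0.105 m instead of 0.101 m. I estimate 2–4 mm of error in my shaker pose, which would cover that difference. At 0.101 m the stop clears its limit by only about 3 mm. The stall is the stronger evidence that the bottle is snug.
- **Hands off:** before hand-in the gripper had backed well away and was touching nothing.
- **Bystanders:** I did not check the beaker, jar and round bottle again at the end. No move went near them.

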